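# Show the camera the port under a tester clamp in an inspection mirror

### The job

Pick up the inspection mirror from the bench by its handle and hold its glass in the gap under the tester's raised clamp plate, at the point the bench camera is aimed at, angled so that the camera sees the brass port in the middle of the plate's underside reflected whole in the glass. Do not touch the tester or the camera with mirror or arm, and leave the other things on the bench where they are. Finish while still holding the mirror steady there in the gripper: do not put it down or let go.

Things in the scene. Friction and masses are not known exactly. Their poses are not given: they have to be found in the camera images.
- mirror: inspection mirror, one rigid loose tool 334 mm long, 135 g, lying flat, glass up. Origin: under the middle of its handle, on the bench as it lies; x along the tool to the glass, z out of the glass. Black ribbed handle, 18 x 18 mm square bar, x -60 to 60, z 0 to 18 mm. A thin steel stalk on the same axis leads to the frame, 80 x 64 x 6 mm, x 187 to 267, z 6 to 12 mm. Balances near x = 40 mm.
- handle (a point): middle of the mirror's handle, 9 mm up z from the mirror's origin; a good place to grip. The flat glass, 72 mm (x) by 56 mm (y), has the middle of its face 227 mm along x and 12.6 mm up z from the mirror's origin and faces along z.
- tester: hydrostatic tester, fixed silver machine. Origin: on the bench under the clamp axis; front faces -x, z up. Base y -180 to 180, x -175 (bowed front) to 285 mm, flat deck 120 mm above the bench. On it, on the axis, the lower clamp, a steel cup 114 mm across (foot 132), top at 152 mm. Column behind: x 120 to 285, y -100 to 100 mm, up to the head. The gap between the clamps is open to front and sides.
- head (a point): tester head: the middle of the underside of the overhanging head, on the clamp axis, 370 mm above the bench. The head reaches x -88 to 285, y -95 to 95 mm in the tester's frame and up to 480 mm, with a hand wheel on top to 610 mm. From it hangs on a screw and four bent legs the raised clamp plate, 110 mm across, 292 to 311 mm above the bench.
- port (a point): the lower end of the brass port, 16 mm across, which points straight down from the middle of the underside of the raised clamp plate, on the clamp axis, 285 mm above the bench: what the camera must see in the mirror
- view (a point): point on the clamp axis at which the camera is aimed, 200 mm above the bench, 85 mm straight below the port: where the middle of the glass belongs
- camera: small grey box camera on a slim post, fixed, beside the front of the tester. Origin: on the bench under the clamp axis, as the tester's; its x points level from that axis to the camera, z up. Front of the lens at x = 230 mm, 333 mm above the bench, looking down at the view point 30 degrees below level. Box 46 mm wide, back to x = 317 mm, up to 400 mm; post at x = 278 mm, foot 70 mm across.
- bisector (a point): imaginary point in the air on the line from port to lens, 24 percent of the way from the port. Seen from the view point it halves the angle between port and lens (30 degrees from upright, towards the camera): with the glass at the view point, the camera sees the port in mid-glass when the glass faces this point.
- gauge: hand-held pressure gauge, a round black puck 84 mm across and 35 mm high with a short brass nipple, lying on the bench; origin under its middle. To be left alone.
- weight: steel calibration weight with a knob, 48 mm across, 44 mm high; origin under its middle. To be left alone.
- jar: amber glass jar with a white lid, 60 mm across, 70 mm high; origin under its middle. To be left alone.

How it is judged (in metres and radians):
On the way:
1. the mirror is lifted clear of the bench in the gripper (height (world z) of handle above 0.06 m and contact force between the fingers and mirror above 1 N), for 0.2 s.
At the end, for the whole second after the job is handed in: The gripper holds the mirror still, clear of tester and camera; the middle of the glass is within 18 mm of the view point on each axis, and the line square to the glass from its middle passes the bisector point within 20 mm both along and across the glass, so the whole port shows in it (x of view in the frame of mirror between 0.209 and 0.245 m and y of view in the frame of mirror between -0.018 and 0.018 m and z of view in the frame of mirror between -0.0054 and 0.0306 m and x of bisector in the frame of mirror between 0.207 and 0.247 m and y of bisector in the frame of mirror between -0.02 and 0.02 m and z of bisector in the frame of mirror above 0.06 m and contact force between the fingers and mirror above 2 N and contact force between mirror and tester below 0.2 N and contact force between mirror and camera below 0.2 N and linear speed of mirror below 0.02 m/s and angular speed of mirror below 0.15 rad/s); the arm keeps its last pose, push and grip.
It fails at once if the mirror knocks against the tester or the camera (contact force between mirror and tester above 2 N or contact force between mirror and camera above 2 N).
It fails at once if the arm or fingers knock against the tester or the camera (contact force between any of the arm, the fingers and tester above 2 N or contact force between any of the arm, the fingers and camera above 2 N).
It fails at once if another thing on the bench is moved (distance of any of gauge, weight, jar from where it was at the start of the episode above 0.015 m).
It also fails if it takes over 40 s, if anything falls off the work surface, if the arm or the gripper's body presses on something with over 40 N, if the wrist force passes 120 N, or if a joint passes its speed limit or range.

### The arm

A 6-joint arm with a two-finger parallel gripper is mounted at the origin on the work surface. World frame = base frame: x ahead of the robot, y to its left, z up, the work surface at z = 0. Lengths are in m, angles in degrees, forces in N, time in s.
With the tool pointing down it reaches from about 0.375 to 0.975 m from the base axis. Payload 3.8 kg.
Tool frame: the origin (TCP) lies between the finger pads; the fingertips stand 14 mm ahead of it and the grasp point (between the pads) lies 5 mm behind it; z points along the fingers, y is the direction in which the jaws open and shut (so a half turn about z gives the same grasp; the last joint's range is limited). The gripper opens to 85 mm and grips with 20 to 120 N. Pads are 22 mm wide; open, the fingers measure 114 mm over their backs; the gripper's body (76 mm by 85 mm) begins 54 mm behind the grasp point. The pads swing forward as they close: fully open they stand 13 mm farther back than shut.
Start: joints at [-66.572, 15.12, 91.902, -0, 72.978, -2.114], TCP at [0.291, -0.609, 0.245] pointing down, gripper open.
Joint ranges: [-150.88, 150.88], [-54.13, 125.18], [17.81, 147.31], [-75.09, 255.09], [0, 152.58], [-146.25, 146.25]. Speed limits (degrees/s): [147.25, 147.25, 180, 180, 180, 180].

### API

Orientations are given as [roll, pitch, yaw] about the fixed x, y, z axes, in that order (R = Rz(yaw) Ry(pitch) Rx(roll)).
In Python, from station import arm, cams, order gives the robot as it stands.
- The arm moves only by the shell command python3 -m inch 'ROWS'. ROWS is JSON, a list of rows, each a list of 7 numbers: the shift along the tool's x, y, z in m, then the turn, a rotation vector about the tool's x, y, z in degrees, then the opening, from -1 (shut) to 1 (fully open). A call has exactly 10 rows; each row shifts and turns the pose as measured when the row begins, along the tool's axes as they then stand; what a row does not reach is not made up. A row lasts 1/8 s, in which the tool goes at most 62.5 mm and 10.7 degrees, less where a joint would pass 70% of its speed; a pose out of reach is approached as far as the arm can. A call with a gripper value outside its range is refused whole. The fingers move at their own pace and stop on an object; the grip force is fixed at half the most. Time passes only in rows, so rows that do not move let the fingers close, or fill a call up. It gives the time, the measured TCP pose, the force and the opening at its end, in the units of the state.
- arm.read_state(): the state, without advancing time (a new reading comes with each control period).
- cams.camera(name): name is "scene" or "top" or "wrist"; returns a dict with "pixels" (480x640x3 uint8, blue, green, red), "range_z" (480x640 float32, m along the optical axis (not along the pixel's ray), 0 where there is no reading), "K" (3x3 intrinsics, pixels), "k1" (the pictures are not rectified: a ray, as slopes to the right and down, at radius r is drawn at 1 + k1 r^2 times it, then the intrinsics apply), "R" (3x3) and "t" (3): a world point X has camera coordinates R X + t. Camera axes: x right, y down, z forward; pixel columns grow to the right and rows downward; lengths in m; the calibration is good to about 2 mm. A picture is of the moment at which its call begins.
- order.finish_job(): hands the job in, once; it reports no verdict.
The state is a dict: "time": time; "q": joint angles; "dq": joint speeds; "joint_efforts": joint torques, N m; "tool_pos": TCP position; "tool_rot": TCP orientation; "force": force on the tool from outside, world axes, zero at the start; "wrist_torque": the same for the moment, N m; "width": opening from 0.0 (shut) to 1.0 (fully open).
Only numpy, scipy, OpenCV 4.12 (cv2) and the standard library are available. Lean on these libraries where they do the work, as an engineer would, in place of code of your own. Each camera call takes 0.05 s, during which the arm holds its last target. There are 200 camera calls.

## Working session

There is one attempt and no reset: what is moved stays moved. The work goes in short steps, Python scripts to look and compute and a shell command to move; the robot and the scene stay as the last step left them, time stands still between calls to the robot, and variables do not carry over. Pictures are saved under pics/ and viewed, about 8 in all and at most 12, crops included, and the job is handed in when it is done.

```bash
ls; mkdir -p pics; python3 - <<'E'
from station import arm,cams
import cv2,numpy as np
print(arm.read_state())
for n in ("scene","top"):
    c=cams.camera(n); cv2.imwrite(f"pics/{n}0.png",c["pixels"]); np.savez(f"/tmp/{n}0.npz",**c); print(n,c["K"].tolist(),c["k1"],c["R"].tolist(),c["t"])
E
```

```text
pics
{'time': 0.0, 'q': array([-6.65719929e+01,  1.51704565e+01,  9.19827537e+01,  5.71031896e-04,
        7.29782666e+01, -2.11509338e+00]), 'dq': array([ 0.12241843, -0.00658182,  0.01712852, -0.01199521, -0.00311029,
       -0.02642473]), 'joint_efforts': array([ 1.48213308e-03, -5.15093994e+01, -3.67321730e+01,  1.15986209e-04,
        1.26617239e-02, -1.61000173e-05]), 'tool_pos': array([ 0.29075965, -0.6083715 ,  0.24393261]), 'tool_rot': array([-1.79868633e+02, -5.39766706e-03,  2.55429265e+01]), 'force': array([ 0.01505235, -1.08321917, -0.33311537]), 'wrist_torque': array([ 0.06331584, -0.07488932, -0.01472789]), 'width': 0.9977026544955493}
scene [[456.4168259875922, 0.0, 313.30463837702257], [0.0, 456.4168259875922, 238.32991919345696], [0.0, 0.0, 1.0]] -0.08149103133916574 [[0.5258374899103291, -0.850540504876551, 0.008705387363368285], [-0.8032953930149909, -0.4999417098876027, -0.3236893545910198], [0.2796630933206872, 0.16321500016543172, -0.946123362968753]] [-0.24093803  0.50572631  1.17192287]
top [[574.6978120294214, 0.0, 315.6843970396858], [0.0, 574.6978120294214, 246.42280216504076], [0.0, 0.0, 1.0]] -0.17957276744726283 [[0.022699573320248093, -0.9997422824408386, -0.00031316299501183103], [-0.9974888068115864, -0.022627384642964373, -0.06711245599601774], [0.06708807387812499, 0.0018358006978154262, -0.9977453684077523]] [0.03542051 0.53252502 1.67855022]
```

View pics/scene0.png

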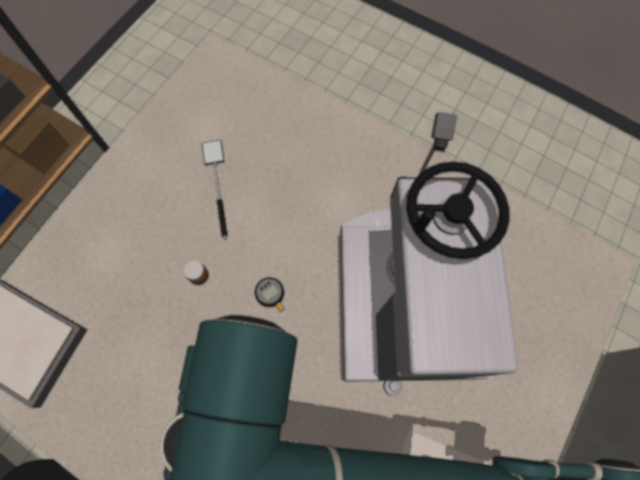

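View pics/top0.png

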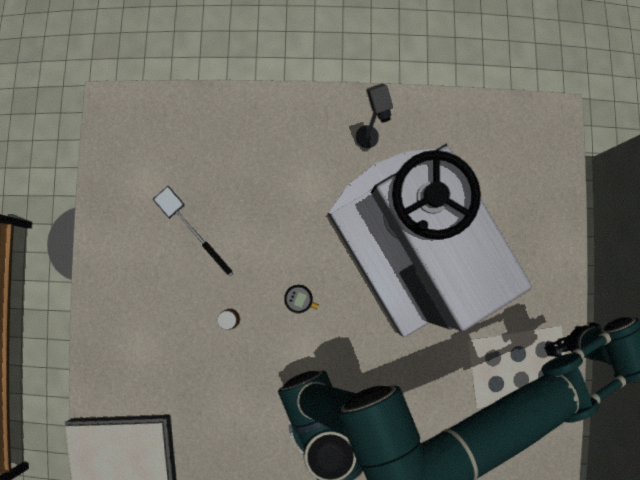

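The pictures show the mirror at left: handle (205,243)-(231,272) and glass (168,202) in the top view. The tester's wheel hub is at (436,195), the camera foot at (367,136) and its box at (380,100). The gauge is at (298,298), the jar at (228,319), and the weight near (392,387) in the scene view.

```bash
cat > h.py <<'E'
import numpy as np,cv2
from scipy.spatial.transform import Rotation as Ro
def rays(c,uv):
    K=c["K"];p=(np.atleast_2d(uv).astype(float)-[K[0,2],K[1,2]])/[K[0,0],K[1,1]]
    s=p.copy()
    for _ in range(20): s=p/(1+c["k1"]*(s**2).sum(1,keepdims=True))
    return np.c_[s,np.ones(len(s))]
def atz(c,uv,z):
    d=rays(c,uv)@c["R"]; o=-c["R"].T@c["t"]
    return o+d*((z-o[2])/d[:,2])[:,None]
def cloud(c):
    v,u=np.mgrid[:480,:640]; uv=np.c_[u.ravel(),v.ravel()]; r=c["range_z"].ravel()
    return ((rays(c,uv)*r[:,None]-c["t"])@c["R"]).reshape(480,640,3)
def proj(c,X):
    x=np.atleast_2d(X)@c["R"].T+c["t"]; s=x[:,:2]/x[:,2:]
    s=s*(1+c["k1"]*(s**2).sum(1,keepdims=True)); return s*[c["K"][0,0],c["K"][1,1]]+[c["K"][0,2],c["K"][1,2]]
E
python3 - <<'E'
from h import *
T=dict(np.load("/tmp/top0.npz"));S=dict(np.load("/tmp/scene0.npz"))
P=cloud(T);Q=cloud(S)
np.set_printoptions(precision=4,suppress=True)
for nm,C,box in(("top",P,(300,60,540,340)),("scene",Q,(330,100,530,400))):
    u0,v0,u1,v1=box; A=C[v0:v1,u0:u1].reshape(-1,3)
    h,e=np.histogram(A[:,2],bins=np.arange(.02,.7,.01)); print(nm,[(round(x,2),n) for x,n in zip(e,h) if n>80])
    H=A[(abs(A[:,2]-.48)<.008)]; 
    r=cv2.minAreaRect(H[:,:2].astype(np.float32)); print("head",r)
    W=A[(A[:,2]>.58)&(A[:,2]<.64)]; print("wheel",cv2.minEnclosingCircle(W[:,:2].astype(np.float32)),W[:,2].max(),W[:,2].mean())
# camera box top
A=P[80:125,360:400].reshape(-1,3);A=A[(A[:,2]>.33)]; print("cam",A.min(0),A.max(0),A.mean(0),cv2.minAreaRect(A[:,:2].astype(np.float32)))
A=Q[105:155,425:465].reshape(-1,3);A=A[(A[:,2]>.33)&(A[:,2]<.42)]; print("camS",A.mean(0),cv2.minAreaRect(A[:,:2].astype(np.float32)))
print("foot",atz(T,[[367,136]],.01))
print("handle ends",atz(T,[[205,243],[231,272]],.018),"frame",atz(T,[[168,202]],.0126))
print("gauge,jar",atz(T,[[298,298]],.035),atz(T,[[228,319]],.07), "weight",atz(S,[[392,387]],.03))
def e(n,u0,v0,u1,v1,k): 
    I=cv2.imread(f"pics/{n}0.png")[v0:v1,u0:u1]; return cv2.resize(I,None,fx=k,fy=k,interpolation=cv2.INTER_CUBIC)
cv2.imwrite("pics/crop1.png",np.hstack([e("top",145,180,245,280,5),e("top",345,80,405,180,5)]))
E
```

```text
top [(np.float64(0.02), np.int64(109)), (np.float64(0.03), np.int64(210)), (np.float64(0.1), np.int64(81)), (np.float64(0.11), np.int64(3548)), (np.float64(0.12), np.int64(3438)), (np.float64(0.13), np.int64(101)), (np.float64(0.34), np.int64(85)), (np.float64(0.35), np.int64(130)), (np.float64(0.36), np.int64(177)), (np.float64(0.37), np.int64(351)), (np.float64(0.38), np.int64(330)), (np.float64(0.39), np.int64(195)), (np.float64(0.4), np.int64(109)), (np.float64(0.41), np.int64(121)), (np.float64(0.42), np.int64(133)), (np.float64(0.43), np.int64(108)), (np.float64(0.44), np.int64(127)), (np.float64(0.45), np.int64(137)), (np.float64(0.46), np.int64(155)), (np.float64(0.47), np.int64(5610)), (np.float64(0.48), np.int64(5541)), (np.float64(0.49), np.int64(214)), (np.float64(0.52), np.int64(621)), (np.float64(0.53), np.int64(2604))]
head ((0.529449462890625, -0.2554001808166504), (0.37515151500701904, 0.19107012450695038), 31.892148971557617)
wheel ((0.5394028425216675, -0.1605166494846344), 0.009492367506027222) 0.6099354288349448 0.6014584645146869
scene [(np.float64(0.02), np.int
[... 1160 characters left out ...]
219, 0.1899743229150772), 32.185916900634766)
wheel ((0.5382325649261475, -0.16180725395679474), 0.01048501580953598) 0.6070373929102825 0.5988720038054521
cam [ 0.4178 -0.1305  0.3317] [0.911  0.0444 1.7105] [ 0.8562 -0.0981  0.3886] ((0.6599974036216736, -0.049476347863674164), (0.07350398600101471, 0.5143182277679443), 76.9532699584961)
camS [ 0.8558 -0.1026  0.3706] ((0.8586536049842834, -0.1031462550163269), (0.08763933926820755, 0.04831845313310623), 20.263078689575195)
foot [[ 0.8708 -0.1003  0.01  ]]
handle ends [[0.5343 0.3767 0.018 ]
 [0.4502 0.296  0.018 ]] frame [[0.6561 0.496  0.0126]]
gauge,jar [[0.3789 0.0955 0.035 ]] [[0.3146 0.2932 0.07  ]] weight [[ 0.3315 -0.3208  0.03  ]]
```

View pics/crop1.png

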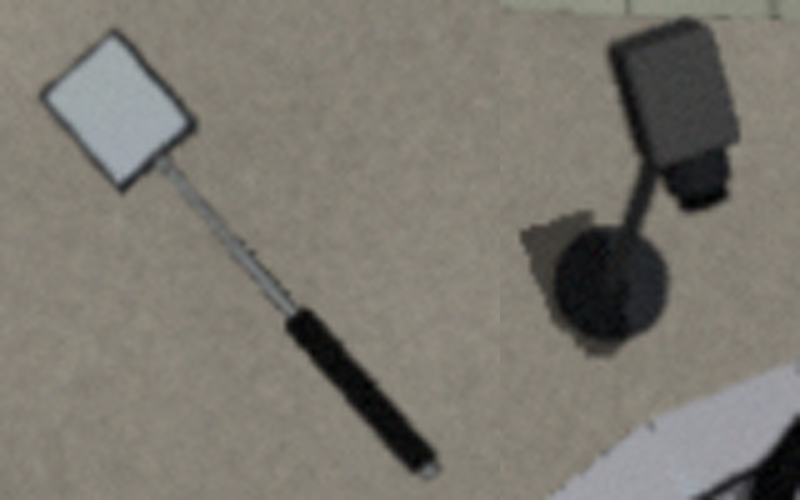

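The enlarged crop agrees with the first reading: frame centre at crop (118,110), handle ends at (297,318) and (425,465), camera foot centred at (612,282). Next I compute the goal poses and lift the arm.

```bash
cat >> h.py <<'E'
np.set_printoptions(precision=4,suppress=True)
def M(R,p): T=np.eye(4);T[:3,:3]=R;T[:3,3]=p;return T
def tcp():
    from station import arm
    s=arm.read_state(); return M(Ro.from_euler("xyz",s["tool_rot"],degrees=True).as_matrix(),s["tool_pos"]),s
def go(T,G,n=None):
    from scipy.linalg import logm,expm
    D=np.linalg.inv(T)@G; w=Ro.from_matrix(D[:3,:3]).as_rotvec(degrees=True)
    print("total",D[:3,3],w)
    if n:
        E=expm(np.real(logm(D))/n); print(n,"rows of",E[:3,3],w/n)
a=np.radians(32.0); AX=np.array([.5289,-.2552])+.0985*np.array([np.cos(a),np.sin(a)])
VIEW=np.r_[AX,.2]
E
python3 - <<'E'
from h import *
T=dict(np.load("/tmp/top0.npz"))
f=lambda x,y:(145+x/5,180+y/5)
F=atz(T,[f(118,110)],.012)[0];h1,h2=atz(T,[f(297,318),f(425,465)],.016)
H=(h1+h2)/2;d=F-H;print("F",F,"H",H,"len",np.hypot(*d[:2]),np.hypot(*(h1-h2)[:2]),"yaw",np.degrees(np.arctan2(d[1],d[0])),np.degrees(np.arctan2(*(h1-h2)[1::-1])))
ft=atz(T,[(345+(612)/5-100,80+282/5)],.01)[0]; print("foot",ft,AX,np.degrees(np.arctan2(*(ft[:2]-AX)[::-1])),np.linalg.norm(ft[:2]-AX))
print("hub",atz(T,[(436,195)],.53),"F-H handle mid from frame:",F[:2]-.227*d[:2]/np.hypot(*d[:2]))
E
python3 -m inch '[[0,-0.01,-0.045,0,0,0,1],[0,-0.02,-0.04,0,0,0,1],[0,-0.025,-0.038,0,0,0,1],[0,-0.025,-0.038,0,0,0,1],[0,-0.025,-0.038,0,0,0,1],[0,-0.025,-0.038,0,0,0,1],[0,-0.025,-0.038,0,0,0,1],[0,-0.025,-0.038,0,0,0,1],[0,-0.025,-0.038,0,0,0,1],[0,-0.02,-0.03,0,0,0,1]]'
```

```text
F [0.6562 0.4943 0.012 ] H [0.4899 0.339  0.016 ] len 0.22757560192110016 0.11683299760304965 yaw 43.0298458565903 42.98885735515465
foot [ 0.8696 -0.1015  0.01  ] [ 0.6124 -0.203 ] 21.530444087050167 0.27649050540101067
hub [[ 0.6106 -0.2025  0.53  ]] F-H handle mid from frame: [0.4903 0.3394]
time: 1.35
tool_pos: [0.1915, -0.4007, 0.6286]
tool_rot: [-178.7, -0.0, 25.5]
force: [0.8, 0.3, 0.1]
width: 1.001
```

```bash
python3 -m inch '[[0.058,-0.004,0,0,0,-7.5,1],[0.058,-0.004,0,0,0,-7.5,1],[0.058,-0.004,0,0,0,-7.5,1],[0.058,-0.004,0,0,0,-7.5,1],[0.058,-0.004,0,0,0,-7.5,1],[0.058,-0.004,0,0,0,-7.5,1],[0.058,-0.004,0,0,0,-7.5,1],[0.058,-0.004,0,0,0,-7.5,1],[0.058,-0.004,0,0,0,-7.5,1],[0.058,-0.004,0,0,0,-7.5,1]]'
python3 - <<'E'
from h import *
T,s=tcp(); print(s["q"])
G=M(Ro.from_euler("xyz",[180,0,-137],degrees=True).as_matrix(),[.490,.339,.25])
for n in (10,12,15): go(T,G,n)
E
```

```text
time: 2.6
tool_pos: [0.4348, 0.0955, 0.6305]
tool_rot: [-179.3, -1.1, 102.3]
force: [1.3, -0.4, 0.4]
width: 1.002
[  8.367   -8.8431  77.3218   1.1637 112.2813  -3.4777]
total [0.2187 0.1103 0.3836] [   0.7738   -1.4009 -120.7149]
10 rows of [0.005  0.0297 0.038 ] [  0.0774  -0.1401 -12.0715]
total [0.2187 0.1103 0.3836] [   0.7738   -1.4009 -120.7149]
12 rows of [0.0037 0.0248 0.0317] [  0.0645  -0.1167 -10.0596]
total [0.2187 0.1103 0.3836] [   0.7738   -1.4009 -120.7149]
15 rows of [0.0026 0.0199 0.0254] [ 0.0516 -0.0934 -8.0477]
```

```bash
python3 -m inch '[[0.004,0.025,0.032,0,0,-10,1],[0.004,0.025,0.032,0,0,-10,1],[0.004,0.025,0.032,0,0,-10,1],[0.004,0.025,0.032,0,0,-10,1],[0.004,0.025,0.032,0,0,-10,1],[0.004,0.025,0.032,0,0,-10,1],[0.004,0.025,0.032,0,0,-10,1],[0.004,0.025,0.032,0,0,-10,1],[0.004,0.025,0.032,0,0,-10,1],[0.004,0.025,0.032,0,0,-10,1]]'
python3 - <<'E'
from h import *
T,s=tcp(); print(s["q"])
G=M(Ro.from_euler("xyz",[180,0,-137],degrees=True).as_matrix(),[.490,.339,.15])
for n in (6,): go(T,G,n)
E
```

```text
time: 3.85
tool_pos: [0.5122, 0.3159, 0.3013]
tool_rot: [178.8, -0.4, -153.9]
force: [0.8, -0.5, 0.6]
width: 0.996
[ 28.6429   5.747   97.0025   1.2003  77.6308 -87.6978]
total [0.0087 0.0274 0.1519] [  1.2094  -0.2561 -16.9197]
6 rows of [0.0009 0.005  0.0253] [ 0.2016 -0.0427 -2.8199]
```

```bash
python3 -m inch '[[0.001,0.005,0.025,0.2,0,-3,1],[0.001,0.005,0.025,0.2,0,-3,1],[0.001,0.005,0.025,0.2,0,-3,1],[0.001,0.005,0.025,0.2,0,-3,1],[0.001,0.005,0.025,0.2,0,-2.5,1],[0.001,0.004,0.025,0.2,0,-2.5,1],[0,0,0,0,0,0,1],[0,0,0,0,0,0,1],[0,0,0,0,0,0,1],[0,0,0,0,0,0,1]]'
python3 - <<'E'
from h import *
from station import cams
T,s=tcp(); c=cams.camera("wrist"); cv2.imwrite("pics/w1.png",c["pixels"]); np.savez("/tmp/w1.npz",**c)
T,s=tcp(); print(s["tool_pos"],s["tool_rot"])
G=M(Ro.from_euler("xyz",[180,0,-137],degrees=True).as_matrix(),[.490,.339,.016]);go(T,G,8)
E
```

```text
time: 5.1
tool_pos: [0.4839, 0.338, 0.1416]
tool_rot: [179.8, -0.8, -136.2]
force: [0.0, -0.3, -0.2]
width: 1.002
[0.484  0.3381 0.1416] [ 179.8394   -0.8159 -136.1768]
total [-0.0068 -0.0038  0.1256] [ 0.1547 -0.8171  0.8221]
8 rows of [-0.0008 -0.0005  0.0157] [ 0.0193 -0.1021  0.1028]
```

View pics/w1.png

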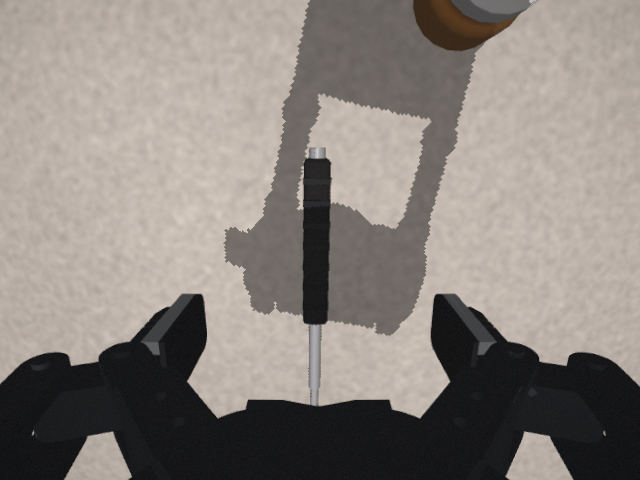

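The wrist picture shows the handle from (317,159) at its tail to (315,324) at the stalk, lying between the open fingers.

```bash
python3 - <<'E'
from h import *
c=dict(np.load("/tmp/w1.npz"))
a,b=atz(c,[(317,159),(315,324)],.018);H=(a+b)/2;d=b-a;y=np.degrees(np.arctan2(d[1],d[0]));print(a,b,H,y,np.linalg.norm(d))
T,s=tcp();G=M(Ro.from_euler("xyz",[180,0,y-180],degrees=True).as_matrix(),[H[0],H[1],.016]);go(T,G,8)
E
```

```text
[0.4465 0.3016 0.018 ] [0.5328 0.3824 0.018 ] [0.4896 0.342  0.018 ] 43.09047209802278 0.1182632497337358
total [-0.0086 -0.0014  0.1255] [ 0.1554 -0.8169  0.7316]
8 rows of [-0.001  -0.0001  0.0157] [ 0.0194 -0.1021  0.0914]
```

```bash
python3 -m inch '[[-0.002,-0.0005,0.02,0,-0.2,0.2,1],[-0.002,-0.0005,0.02,0,-0.2,0.2,1],[-0.002,-0.0005,0.02,0,-0.2,0.2,1],[-0.002,-0.0005,0.02,0,-0.2,0.2,1],[0,0,0.015,0,0,0,1],[0,0,0.012,0,0,0,1],[0,0,0.008,0,0,0,1],[0,0,0.005,0,0,0,1],[0,0,0,0,0,0,1],[0,0,0,0,0,0,1]]'

```

```text
time: 6.4
tool_pos: [0.4964, 0.3449, 0.0243]
tool_rot: [180.0, 0.7, -137.1]
force: [-0.6, -0.4, 0.5]
width: 1.004
```

```bash
python3 -m inch '[[0.003,0,0.004,0,-0.3,0,1],[0.003,0,0.003,0,-0.3,0,1],[0,0,0.001,0,0,0,1],[0,0,0,0,0,0,-1],[0,0,0,0,0,0,-1],[0,0,0,0,0,0,-1],[0,0,0,0,0,0,-1],[0,0,0,0,0,0,-1],[0,0,0,0,0,0,-1],[0,0,0,0,0,0,-1]]'

```

```text
time: 7.65
tool_pos: [0.4926, 0.3412, 0.0171]
tool_rot: [-180.0, 1.5, -137.1]
force: [-0.7, -0.9, 0.6]
width: 0.19
```

```bash
python3 -m inch '[[0,0,-0.01,0,0,0,-1],[0,0,-0.02,0,0,0,-1],[0,0,-0.03,0,0,0,-1],[0,0,-0.03,0,0,0,-1],[0,0,-0.03,0,0,0,-1],[0,0,-0.03,0,0,0,-1],[0,0,-0.03,0,0,0,-1],[0,0,-0.03,0,0,0,-1],[0,0,-0.03,0,0,0,-1],[0,0,-0.01,0,0,0,-1]]'
python3 - <<'E'
from h import *
from station import cams
for n in ("top","scene","wrist"):
    c=cams.camera(n); cv2.imwrite(f"pics/{n}2.png",c["pixels"]); np.savez(f"/tmp/{n}2.npz",**c)
T,s=tcp(); print(s); np.save("/tmp/T2.npy",T)
I=[cv2.imread(f"pics/{n}2.png") for n in("top","scene")]
cv2.imwrite("pics/two2.png",np.hstack([cv2.resize(I[0][120:320,110:330],None,fx=1.8,fy=1.8,interpolation=2),cv2.resize(I[1][80:280,150:370],None,fx=1.8,fy=1.8,interpolation=2)]))
E
```

```text
time: 8.9
tool_pos: [0.4867, 0.3359, 0.287]
tool_rot: [-179.9, 1.9, -137.1]
force: [0.0, 0.4, -1.3]
width: 0.191
{'time': 9.05, 'q': array([  32.0547,    3.7068,  101.0667,    0.2783,   73.5957, -100.9527]), 'dq': array([ 0.0109,  1.5581,  2.0981,  0.025 , -0.2169, -0.0057]), 'joint_efforts': array([  0.0074, -43.1518, -39.2537,   0.0352,  -0.1933,   0.0001]), 'tool_pos': array([0.4858, 0.3354, 0.2834]), 'tool_rot': array([-179.9544,    1.6521, -137.0668]), 'force': array([ 0.0819, -0.4218, -0.9368]), 'wrist_torque': array([-0.0634,  0.0193,  0.0013]), 'width': 0.1901215099812266}
```

View pics/two2.png

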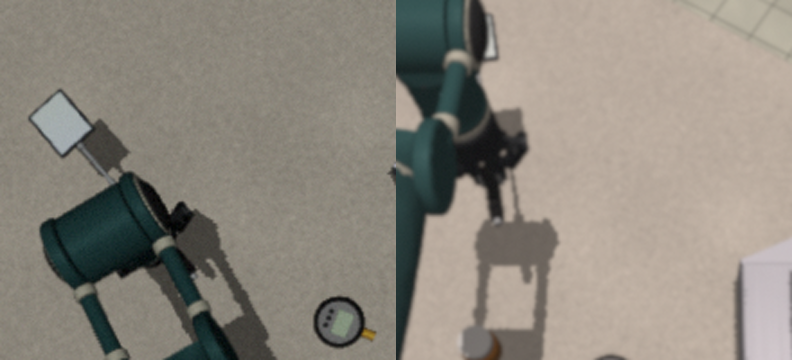

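The mirror is held in the lifted gripper. In the top view the frame's corners are at crop (58,90), (94,128), (67,156) and (30,118).

```bash
python3 - <<'E'
from h import *
c=dict(np.load("/tmp/top2.npz"));T=np.load("/tmp/T2.npy")
k=np.array([(58,90),(94,128),(67,156),(30,118)])/1.8+[110,120]-.22
P=cloud(c); m=np.zeros((480,640),np.uint8); cv2.fillConvexPoly(m,k.round().astype(int),1); m=cv2.erode(m,np.ones((5,5)))
A=P[m>0]; A=A[(A[:,2]>.15)&(A[:,2]<.45)]; print(len(A)); cen=A.mean(0); n=np.linalg.svd(A-cen)[2][2]; n*=np.sign(n[2]); print("cen",cen,"n",n, "std",((A-cen)@n).std())
C=atz(c,k,cen[2]).mean(0); print("frame center",C)
# expected from pick
Tp=M(Ro.from_euler("xyz",[-180,1.5,-137.1],degrees=True).as_matrix(),[.4926,.3412,.0171])
Mm=M(Ro.from_euler("z",43.05,degrees=True).as_matrix(),[.4898,.3405,0])
X=np.linalg.inv(Tp)@Mm; np.save("/tmp/X.npy",X); W=T@X; print("pred centre",(W@[.227,0,.0126,1])[:3],"n",W[:3,2],"x",W[:3,0])
d=C-W[:3,3]
E
```

```text
404
cen [0.6533 0.4881 0.2846] n [ 0.0238 -0.009   0.9997] std 0.0030843218322199424
frame center [0.653  0.4876 0.2846]
pred centre [0.6488 0.4898 0.2795] n [-0.0025 -0.0012  1.    ] x [0.7304 0.683  0.0027]
```

```bash
cat >> h.py <<'E'
def goal(off=0,dz=0,phi=21.7,psi=0):
    p=np.radians(phi);s=np.radians(30)
    n=np.array([np.sin(s)*np.cos(p),np.sin(s)*np.sin(p),np.cos(s)]);x=np.array([np.sin(p),-np.cos(p),0])
    x=Ro.from_rotvec(np.radians(psi)*n).apply(x)
    R=np.c_[x,np.cross(n,x),n]; o=VIEW+[0,0,dz]-off*x-R@[.227,0,.0126]
    return M(R,o)@np.linalg.inv(np.load("/tmp/X.npy"))
E
python3 - <<'E'
from h import *
T,s=tcp()
for psi in (-15,0):
    G=goal(.25,.05,psi=psi);print(psi,G[:3,3],Ro.from_matrix(G[:3,:3]).as_euler("xyz",degrees=True),goal(psi=psi)[:3,3]); go(T,G,15)
E
```

```text
-15 [0.5427 0.2629 0.1932] [-150.7648    8.8181   99.2424] [0.5799 0.0178 0.1755]
total [ 0.0104 -0.0918  0.0901] [ 28.0234  27.5769 122.2014]
15 rows of [-0.0068 -0.0027  0.007 ] [1.8682 1.8385 8.1468]
0 [0.438  0.2382 0.2546] [-149.9906    1.374   112.3202] [0.5304 0.0059 0.2046]
total [ 0.102  -0.0386  0.0259] [ 22.8556  29.1544 107.8729]
15 rows of [ 0.0022 -0.0074  0.004 ] [1.5237 1.9436 7.1915]
```

```bash
python3 -m inch '[[0.002,-0.007,0.004,1.5,1.9,7.2,-1],[0.002,-0.007,0.004,1.5,1.9,7.2,-1],[0.002,-0.007,0.004,1.5,1.9,7.2,-1],[0.002,-0.007,0.004,1.5,1.9,7.2,-1],[0.002,-0.007,0.004,1.5,1.9,7.2,-1],[0.002,-0.007,0.004,1.5,1.9,7.2,-1],[0.002,-0.007,0.004,1.5,1.9,7.2,-1],[0.002,-0.007,0.004,1.5,1.9,7.2,-1],[0.002,-0.007,0.004,1.5,1.9,7.2,-1],[0.002,-0.007,0.004,1.5,1.9,7.2,-1]]'
python3 - <<'E'
from h import *
T,s=tcp();print(s["q"]);go(T,goal(.25,.05),6)
E
```

```text
time: 10.3
tool_pos: [0.4646, 0.2563, 0.2335]
tool_rot: [-157.1, -6.0, 146.4]
force: [-0.1, 0.5, -1.5]
width: 0.19
[ 29.4754  15.1332  96.1407  -5.2205  91.7797 -27.2295]
total [ 0.0143 -0.0351 -0.0065] [ 5.5352  8.8155 33.6891]
6 rows of [ 0.001  -0.0064 -0.0007] [0.9225 1.4693 5.6148]
```

```bash
python3 -m inch '[[0.001,-0.0065,-0.001,0.9,1.5,5.6,-1],[0.001,-0.0065,-0.001,0.9,1.5,5.6,-1],[0.001,-0.0065,-0.001,0.9,1.5,5.6,-1],[0.001,-0.0065,-0.001,0.9,1.5,5.6,-1],[0.001,-0.0065,-0.001,0.9,1.5,5.6,-1],[0.001,-0.0065,-0.001,0.9,1.5,5.6,-1],[0,0,0,0,0,0,-1],[0,0,0,0,0,0,-1],[0,0,0,0,0,0,-1],[0,0,0,0,0,0,-1]]'
python3 - <<'E'
from h import *
from station import cams
for n in ("top","scene"):
    c=cams.camera(n); cv2.imwrite(f"pics/{n}3.png",c["pixels"]); np.savez(f"/tmp/{n}3.npz",**c)
T,s=tcp();np.save("/tmp/T3.npy",T);print(s["q"],s["tool_pos"],s["wrist_torque"]);go(T,goal(.12,.0),6);go(T,goal(0,0),10)
W=T@np.load("/tmp/X.npy");print("pred",(W@[.227,0,.0126,1])[:3],W[:3,2])
I=[cv2.imread(f"pics/{n}3.png") for n in("top","scene")]
cv2.imwrite("pics/two3.png",np.hstack([cv2.resize(I[0][80:300,250:470],(400,400),interpolation=2),cv2.resize(I[1][80:300,260:480],(400,400),interpolation=2)]))
E
```

```text
time: 11.55
tool_pos: [0.4302, 0.2348, 0.2395]
tool_rot: [-148.3, 1.5, 111.4]
force: [0.0, 0.5, -1.7]
width: 0.193
[25.2198 16.2195 96.4944  0.745  99.0185  4.1349] [0.4302 0.2349 0.2397] [ 0.1405 -0.3816 -0.0023]
total [-0.1288  0.028   0.0279] [-1.7227 -0.3667 -0.8351]
6 rows of [-0.0215  0.0045  0.0048] [-0.2871 -0.0611 -0.1392]
total [-0.2487  0.0301  0.0303] [-1.7227 -0.3667 -0.8351]
10 rows of [-0.0249  0.0028  0.0031] [-0.1723 -0.0367 -0.0835]
pred [0.5086 0.0245 0.2357] [0.4907 0.188  0.8508]
```

View pics/two3.png

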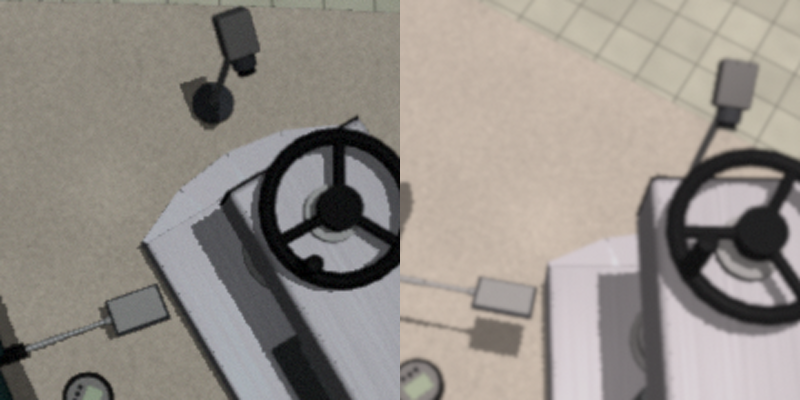

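Both views show the frame outside the tester's left edge. Its corners are (106,303), (158,286), (169,318), (117,336) in the top crop and (479,277), (536,288), (529,318), (473,306) in the scene crop.

```bash
cat >> h.py <<'E'
def meas(n,ktop,ksc):
    cs=[dict(np.load(f"/tmp/{v}{n}.npz")) for v in("top","scene")]; out=[]
    for c,k in zip(cs,(ktop,ksc)):
        P=cloud(c); m=np.zeros((480,640),np.uint8); cv2.fillConvexPoly(m,k.round().astype(int),1); m=cv2.erode(m,np.ones((5,5)))
        A=P[m>0]; A=A[A[:,2]>.15]; cen=A.mean(0); nn=np.linalg.svd(A-cen)[2][2]; nn*=np.sign(nn[2]); print(len(A),"cen",cen,"n",nn)
    pts=[]
    for a,b in zip(ktop,ksc):
        L=[]
        for c,k in zip(cs,(a,b)):
            d=rays(c,[k])[0]@c["R"]; d/=np.linalg.norm(d); L.append((-c["R"].T@c["t"],d))
        A=sum(np.eye(3)-np.outer(d,d) for o,d in L);r=sum((np.eye(3)-np.outer(d,d))@o for o,d in L); pts.append(np.linalg.solve(A,r))
    pts=np.array(pts);print("tri centre",pts.mean(0)); n_=np.cross(pts[2]-pts[0],pts[3]-pts[1]);n_/=np.linalg.norm(n_);print("n",n_*np.sign(n_[2]),"edges",np.linalg.norm(np.roll(pts,-1,0)-pts,axis=1));x=pts[1]+pts[2]-pts[0]-pts[3];print("x",x/np.linalg.norm(x))
E
python3 - <<'E'
from h import *
s=220/400
kt=np.array([(106,303),(158,286),(169,318),(117,336)])*s+[250,80]-.25
ks=np.array([(79,277),(136,288),(129,318),(73,306)])*s+[260,80]-.25
meas(3,kt,ks); T=np.load("/tmp/T3.npy");W=T@np.load("/tmp/X.npy");print("pred",(W@[.227,0,.012,1])[:3],W[:3,2],W[:3,0])
E
```

```text
406 cen [0.5059 0.0221 0.2425] n [0.9379 0.3401 0.0682]
373 cen [0.5059 0.0204 0.2399] n [0.8859 0.3163 0.3393]
tri centre [0.5069 0.0219 0.2353]
n [0.3788 0.1484 0.9135] edges [0.0781 0.0525 0.0758 0.0558]
x [ 0.3366 -0.9415  0.0134]
pred [0.5083 0.0244 0.2352] [0.4907 0.188  0.8508] [ 0.3544 -0.9351  0.0023]
```

```bash
python3 - <<'E'
from h import *
from scipy.optimize import least_squares
s=220/400
K={"top":np.array([(106,303),(158,286),(169,318),(117,336)])*s+[250,80]-.25,"scene":np.array([(79,277),(136,288),(129,318),(73,306)])*s+[260,80]-.25}
for v,k in K.items():
    c=dict(np.load(f"/tmp/{v}3.npz"));P=cloud(c);m=np.zeros((480,640),np.uint8);cv2.fillConvexPoly(m,k.round().astype(int),1);m=cv2.erode(m,np.ones((3,3)))
    A=P[m>0];A=A[(A[:,2]>.2)&(A[:,2]<.28)];q=np.median(A,0)
    f=least_squares(lambda w:(A[:,2]-q[2])-(A[:,:2]-q[:2])@w[:2]-w[2],[0,0,0],loss="soft_l1",f_scale=.003).x
    n=np.array([-f[0],-f[1],1]);print(v,len(A),q+[0,0,f[2]],n/np.linalg.norm(n))
E
python3 -m inch '[[-0.021,0.0045,0.005,-0.3,0,-0.1,-1],[-0.021,0.0045,0.005,-0.3,0,-0.1,-1],[-0.021,0.0045,0.005,-0.3,0,-0.1,-1],[-0.021,0.0045,0.005,-0.3,0,-0.1,-1],[-0.021,0.0045,0.005,-0.3,0,-0.1,-1],[-0.021,0.0045,0.005,-0.3,0,-0.1,-1],[0,0,0,0,0,0,-1],[0,0,0,0,0,0,-1],[0,0,0,0,0,0,-1],[0,0,0,0,0,0,-1]]'
python3 - <<'E'
from h import *
T,s=tcp();print(s["q"],s["force"]);go(T,goal(),8)
E
```

```text
top 514 [0.5058 0.0228 0.2388] [0.4917 0.1944 0.8488]
scene 475 [0.5063 0.0202 0.2374] [0.4967 0.1893 0.847 ]
time: 12.9
tool_pos: [0.4883, 0.1108, 0.2006]
tool_rot: [-150.2, 1.1, 111.9]
force: [-0.5, 0.4, -0.9]
width: 0.195
[13.3932 17.6685 98.3257 -5.2022 93.3634 -7.1462] [-0.4515  0.3833 -0.938 ]
total [-0.1131 -0.0009 -0.0015] [ 0.2333 -0.4126 -0.2493]
8 rows of [-0.0141 -0.0001 -0.0001] [ 0.0292 -0.0516 -0.0312]
```

```bash
python3 - <<'E'
from h import *
from station import cams
ims=[]
for n in ("top","scene"):
    c=cams.camera(n); cv2.imwrite(f"pics/{n}4.png",c["pixels"]); np.savez(f"/tmp/{n}4.npz",**c)
    ims.append(cv2.resize(c["pixels"][60:360,180:480],(400,400),interpolation=2))
    P=cloud(c).reshape(-1,3); b=c["pixels"].reshape(-1,3).astype(int)
    arm=(b[:,0]>b[:,2]+12)&(P[:,2]>.15)&(c["range_z"].ravel()>0)   # teal
    A=P[arm]+[*(goal()[:3,3]-tcp()[0][:3,3])]
    t=np.radians(212);d=A[:,:2]-AX;X=d@[np.cos(t),np.sin(t)];Y=d@[-np.sin(t),np.cos(t)]
    def dist(lo,hi): return np.linalg.norm(np.maximum(0,np.maximum(lo-np.c_[X,Y,A[:,2]],np.c_[X,Y,A[:,2]]-hi)),axis=1)
    for nm,lo,hi in(("head",[-.088,-.095,.29],[.285,.095,.48]),("wheel",[-.1,-.1,.48],[.1,.1,.61])):
        D=dist(np.array(lo),np.array(hi));i=D.argmin();print(n,nm,arm.sum(),D[i],A[i])
cv2.imwrite("pics/two4.png",np.hstack(ims))
E
```

```text
top head 19842 0.09583631463878377 [0.6322 0.0032 0.534 ]
top wheel 19842 0.06946744434942946 [0.6322 0.0032 0.534 ]
scene head 36014 0.08710487431373912 [0.6199 0.0097 0.3824]
scene wheel 36014 0.06784514615258674 [ 0.6238 -0.0005  0.5419]
```

View pics/two4.png

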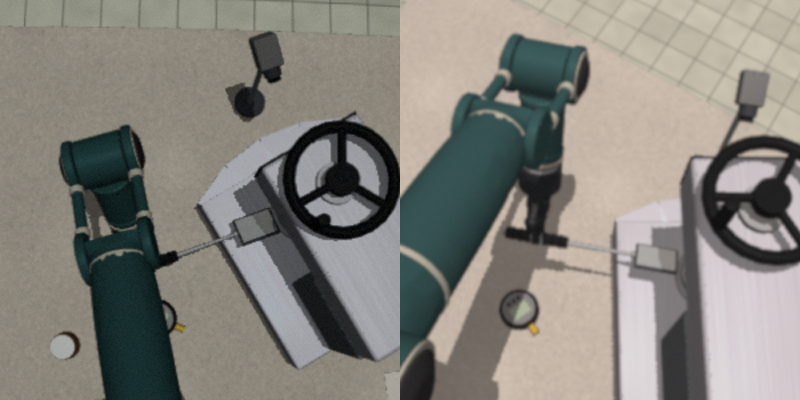

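The views show the glass over the tester's deck and pointing straight at the gap, with about 7 cm of predicted arm clearance at the goal. I'll insert the rest.

```bash
python3 -m inch '[[-0.014,0,0,0,0,0,-1],[-0.014,0,0,0,0,0,-1],[-0.014,0,0,0,0,0,-1],[-0.014,0,0,0,0,0,-1],[-0.014,0,0,0,0,0,-1],[-0.014,0,0,0,0,0,-1],[-0.014,0,0,0,0,0,-1],[-0.012,0,0,0,0,0,-1],[0,0,0,0,0,0,-1],[0,0,0,0,0,0,-1]]'
python3 - <<'E'
from h import *
T,s=tcp();print(s["q"],s["force"]);go(T,goal())
E
```

```text
time: 14.25
tool_pos: [0.5325, 0.0007, 0.203]
tool_rot: [-150.2, 1.2, 111.8]
force: [0.9, 1.0, -1.1]
width: 0.195
[  3.5791  19.9124  95.0832  -9.9292  93.1783 -16.0114] [ 0.8594  0.9814 -1.1082]
total [ 0.0056 -0.0008 -0.0015] [ 0.2421 -0.4274 -0.3084]
```

```bash
python3 -m inch '[[0.003,0,-0.001,0,-0.2,-0.1,-1],[0.003,0,-0.001,0,-0.2,-0.1,-1],[0,0,0,0,0,0,-1],[0,0,0,0,0,0,-1],[0,0,0,0,0,0,-1],[0,0,0,0,0,0,-1],[0,0,0,0,0,0,-1],[0,0,0,0,0,0,-1],[0,0,0,0,0,0,-1],[0,0,0,0,0,0,-1]]'
python3 - <<'E'
from h import *
from station import cams
T,s=tcp();print(s["tool_pos"],s["force"],s["dq"],s["width"]);go(T,goal());np.save("/tmp/T5.npy",T)
for n in ("top","scene","wrist"):
    c=cams.camera(n); np.savez(f"/tmp/{n}5.npz",**c); cv2.imwrite(f"pics/{n}5.png",c["pixels"])
W=T@np.load("/tmp/X.npy");V=np.linalg.inv(W)@np.r_[VIEW,1];p=np.radians(21.7);B=np.linalg.inv(W)@np.r_[VIEW+[.0552*np.cos(p),.0552*np.sin(p),.0965],1];print("view",V[:3],"bis",B[:3])
a=cv2.imread("pics/wrist5.png");b=cv2.imread("pics/scene5.png")[100:340,260:500]
cv2.imwrite("pics/two5.png",np.hstack([cv2.resize(a,(400,300)),np.zeros((300,1,3),np.uint8),cv2.resize(b,(300,300))]))
E
```

```text
time: 15.5
tool_pos: [0.5307, 0.0084, 0.2048]
tool_rot: [-150.2, 1.4, 112.3]
force: [0.4, -0.2, -1.6]
width: 0.193
[0.5307 0.0084 0.2048] [ 0.3604 -0.1895 -1.5702] [ 0.0527  0.066  -0.0277 -0.0977  0.004   0.0697] 0.19340271052319447
total [-0.0022 -0.0009  0.0008] [0.242 0.029 0.011]
view [ 0.2292 -0.001   0.0117] bis [ 0.2293 -0.001   0.1229]
```

View pics/two5.png

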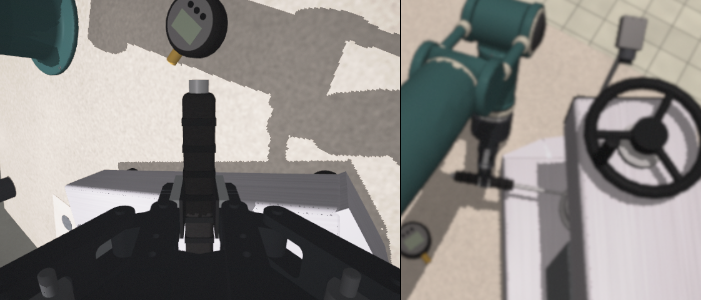

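The glass is hidden under the head in these views; the handle sits square between the fingers, its tail at about (199,87), and nothing is touching. One last check is for slip in the grip since the lift, and then I hand in.

```bash
python3 - <<'E'
from h import *
from station import arm,order
a,b=[cv2.imread(f"pics/wrist{i}.png") for i in(2,5)]
t=b[125:170,295:342]; r=cv2.matchTemplate(a[90:205,255:382],t,cv2.TM_CCOEFF_NORMED); _,v,_,l=cv2.minMaxLoc(r); print("tail shift px 2->5",295-255-l[0],125-90-l[1],v)
s=arm.read_state();print(s["time"],s["dq"],s["width"])
if v>.5 and abs(295-255-l[0])<8 and abs(125-90-l[1])<8: order.finish_job(); print("done")
E
```

```text
tail shift px 2->5 0 0 0.8067360520362854
15.65 [-0.0235 -0.0015 -0.0285 -0.1034 -0.0227  0.0254] 0.19213818801237514
the job is handed in; nothing more can be done
done
```

I picked the mirror up by its handle and slid it in from the tester's open side. The glass is held at the view point, tilted 30° towards the camera. I handed the job in at about 15.7 s with the gripper still holding it. No verdict was reported.

**Final position (calculated, not seen):** the head hides the glass from every camera view at the end, so these figures come from the arm pose and the grasp. I did not see the port's reflection in the glass.

| Point in the mirror's frame | x (m) | y (m) | z (m) |
|---|---|---|---|
| View point | 0.229 | -0.001 | 0.012 |
| Bisector point | 0.229 | -0.001 | 0.123 |

All six are well inside the tolerances.

**Grip and contact:**
- The handle had not slipped in the grip since the lift (0 px shift in the wrist camera).
- The joints were still.
- The force readings were about 1–2 N, roughly as before the approach, with no sign of touching the tester or camera.
- Before the last insertion, the predicted arm clearance at the goal was about 7 cm.

**Checks that disagreed:**
- **Before insertion:** the camera fix of the glass matched the prediction to about 3 mm, and a robust plane fit to the depth readings matched its tilt. Two cruder estimates did not: the first plane fit was spoiled by outliers, and the corner triangulation read about 24° instead of 32°. I set both aside as noise.
- **After the lift:** one fix differed from the prediction by about 7 mm.

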